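Open the overlapping doors of the console shrine

ROBOT

A 6-joint arm with a two-finger parallel gripper is mounted at the origin on the work surface. World frame = base frame: x ahead of the robot, y to its left, z up, the work surface at z = 0. Lengths are in m, angles in rad, forces in N, time in s.
With the tool pointing down it reaches from about 0.375 to 0.925 m from the base axis. Payload 5.7 kg.
Tool frame: the origin (TCP) lies at the very end of the fingers, on their centre line; the grasp point (between the pads) lies env.hold_point_z behind it (env.hold_point_z is the distance from the TCP to the grasp point, in m); z points along the fingers, y is the line along which they close (so a half turn about z gives the same grasp; the last joint's range is limited). The gripper opens to 88 mm and grips with 3 to 60 N. Pads are 20 mm wide; open, the fingers measure 115 mm over their backs; the gripper's body (75 mm by 178 mm) begins 61 mm behind the grasp point.
Start: joints at [1.076, 0.359, 1.51, -0, 1.272, -0.115], TCP at [0.222, 0.557, 0.223] pointing down, gripper open.
Joint ranges: [-2.97, 2.97], [-1.01, 2.36], [0.21, 2.38], [-0.96, 4.11], [0.2, 2.71], [-2.98, 2.98]. Speed limits (rad/s): [2.39, 2.39, 3.14, 3.14, 3.14, 3.14].

INTERFACE

Orientations are given as a unit quaternion [x, y, z, w].
In Python, from bench import env gives the robot as it stands.
- The arm moves only by the tool move_arm, never from a script. Its argument "targets" is one flat list of numbers, 7 for each row, row after row: the shift along the tool's x, y, z in mm, then the turn, a rotation vector about the tool's x, y, z in degrees, then the opening, from -1 (shut) to 1 (fully open), so that 0 is half open. In form: [dx, dy, dz, ax, ay, az, hand, dx, dy, dz, ax, ay, az, hand, ...]. A call has 1 to 20 rows; each row shifts and turns the commanded pose from where the row before left it, along the tool's axes as they then stand; what a row does not reach is not made up. A row lasts 1/8 s, in which the tool goes at most 62.5 mm and 10.7 degrees, less where a joint would pass 70% of its speed; a pose out of reach is approached as far as the arm can. A call with a gripper value outside its range is refused whole. The fingers move at their own pace and stop on an object; "force" is the grip in N (left out, the last holds). Time passes only in rows, so rows that do not move let the fingers close. It gives the time, the measured TCP pose, the force, the opening and the grip force at its end, in the units of the state.
- env.observe(): the state, without advancing time (a new reading comes with each control period).
- env.snapshot(name): name is "scene" or "side" or "wrist"; returns a dict with "image" (480x640x3 uint8, blue, green, red), "vertical_fov" (degrees; the focal length in pixels is half the picture's height over the tangent of half this angle, whatever the lens; pixels are square), "cx", "cy" (the principal point, pixels), "view" (4x4, takes a point from world to camera coordinates); the wrist camera has in their place "mount" (4x4, takes a point from camera to tool coordinates, whose origin is the TCP and whose axes are the flange's). Camera axes: x right, y up, looking along -z (the intrinsics and any distortion apply to the point x, -y, -z); pixel columns grow to the right and rows downward; lengths in m; the calibration is good to about 2 mm. A picture is of the moment at which its call begins: read the wrist's pose just before it. There is no depth.
- env.hand_in(): hands the job in; it is judged then, once.
Trained networks look in the newest picture that a camera, given by its name, has taken for a name from the list of things; names that differ only in an ending like _2 or _b are one class to them, and where a whole thing is asked for, a point or a joint stands for the part that bears it (a point fixed in the world has none). Each returns a list of dicts, best first, with "confidence" (0 to 1); they miss things now and then, are a little off and sometimes report something else, mostly with a low value. They report only what shows in the picture. A call takes as long as a camera call.
- env.masks_of(camera, name): "region" (480x640 bool, what is visible of it) and "rect" ([left, top, right, bottom] in pixels, round what is visible of it).
- env.mark_of(camera, name): "uv" ([column, row] in pixels: a listed point, or the origin of a listed thing).
The state is a dict: "clock": time; "qpos": joint angles; "qvel": joint speeds; "tau": joint torques, N m; "tool_pos": TCP position; "tcp_rot": TCP orientation; "force": force on the tool from outside, world axes, zero at the start; "wrist_torque": the same for the moment, N m; "finger_gap": opening from 0.0 (shut) to 1.0 (fully open); "grip_force": force on a finger pad.
Only numpy, scipy, OpenCV 4.12 (cv2) and the standard library are available. Lean on these libraries where they do the work, as an engineer would, in place of code of your own. Each camera call takes 0.05 s, during which the arm holds its last target. There are 200 camera calls.

TASK

Open up the little shrine cabinet for the evening lamp: turn its latch fully aside, swing open the leaf with the brass cover strip first, and then the plain leaf that the strip was holding shut. Leave both leaves standing wide open, about square to the cabinet front, and do not shift or upset the cup, coaster, diyas, bottle or idol.

Things in the scene. Friction and masses are not known exactly. Their poses are not given: they have to be found in the camera images.
- cabinet: Low fixed sheesham cabinet, 380 wide (y), 200 deep, 190 high, with two glazed leaves. Origin on the console, mid-width, in the front plane of the shut leaves; x points to the back (doors face -x), y to the strip leaf's side. Leaves: 18 to 153 high, 171 wide, 15 thick, hinged at y = +-172 on the front plane, meeting at y = 0. Above them a fixed lintel, front in the same plane.
- latch (a joint): Steel latch pivoting on the lintel front about the cabinet's x axis, at y = +30, 175 high. Near 0 (start): its tongue (32 long, 14 wide) hangs over the top 10 of the strip leaf and blocks it. Grows as the thumb peg is pressed down; fully aside at its stop, 1.25 rad; clear of the leaf from 1.1. Stays where left; a light press (2 N) moves it.
- latch_peg (a point): Point on the axis of the red thumb peg, 36 ahead of the front plane. Peg: 10 diameter, along the cabinet's -x, 10 to 52 ahead of the front plane, 40 from the latch axis. At latch 0 it is above the pivot, leaning 0.52 rad to the cabinet's -y; pressed from above it swings on to the -y side and down, to just below pivot level.
- latch_pivot (a point): Point on the latch's axis, fixed to the cabinet, 36 ahead of the front plane.
- strip_leaf (a joint): Opening of the leaf on the cabinet's +y side: 0 shut, 1.57 square to the front, stop at 1.65 rad; swings out to the cabinet's -x. A brass cover strip (24 wide, 8 thick) on its free edge laps 12 over the front of the plain leaf and keeps it shut. Stays where left; about 1 N at the handle moves it.
- strip_leaf_handle (a point): Middle of the bar of the strip leaf's brass bow handle: bar 8 diameter, level, 70 long between its end stems, 45 ahead of the leaf's front (41 clear gap behind the bar, open above and below), 145 above the console, 87 from the hinge line. Moves with the leaf; its x is normal to the leaf (forward is -x).
- strip_leaf_hinge (a point): Point on the strip leaf's vertical hinge line, 145 above the console.
- plain_leaf (a joint): Opening angle of the leaf on the cabinet's -y side, no strip: 0 shut, 1.57 square to the front, stop at 1.65; swings out towards the cabinet's -x. Free to open only when the strip leaf is out of its way. Stays where left.
- plain_leaf_handle (a point): Middle of the bar of the plain leaf's bow handle, same as the other, 87 from its own hinge line.
- plain_leaf_hinge (a point): Point on the plain leaf's vertical hinge line, 145 above the console.
- idol: Small wooden Lakshmi idol standing inside the cabinet, 72 wide, 110 high. Origin under its centre. Leave alone.
- diya_low: Lower ceramic diya tier (terracotta bowl), 90 diameter, 36 high, beside the cabinet; origin under its centre. Leave alone.
- diya_top: Upper diya tier, 68 diameter, 28 high, standing on the lower one. Leave alone.
- bottle: Empty steel push dispenser bottle, 64 diameter, 163 high, beside the cabinet; origin under its centre. Leave alone.
- coaster: Green hard silicone coaster, 92 diameter, 6 thick, on the console in front of the doors, just outside the swing of the leaves. Leave alone.
- votive: Glass votive cup, 64 diameter, 62 high, standing on the coaster. Leave alone.

How it is judged:
By the outcome, as a careful person would: the job done as asked, in the order asked, and still so for the second after the job is handed in, with the robot touching nothing.
It also fails if it takes over 61 s, if anything falls off the work surface, if the arm or the gripper's body presses on something with over 40 N, if the wrist force passes 120 N, or if a joint passes its speed limit or range.

## Working session

There is one attempt and no reset: what is moved stays moved. The work goes in short steps, Python scripts to look and compute and a tool call to move; the robot and the scene stay as the last step left them, time stands still between calls to the robot, and variables do not carry over. Pictures are saved under pics/ and viewed, at most 10 in all, crops included, and the job is handed in when it is done.

Besides the shell and the picture viewer there is one more tool, called after ">>>" as name(argument=value, ...) on one line, values as JSON. move_arm: Moves the arm, as the interface text tells. Its arguments: {"type":"object","properties":{"targets":{"type":"array"},"force":{"type":"number"}},"required":["targets"]}

```bash
mkdir -p pics; cat > h.py <<'E'
from bench import env
import numpy as np, cv2
from scipy.spatial.transform import Rotation as R
def cam(name):
    s=env.observe(); d=env.snapshot(name)
    f=240/np.tan(np.radians(d["vertical_fov"])/2)
    if "view" in d: V=np.array(d["view"])
    else:
        T=np.eye(4);T[:3,:3]=R.from_quat(s["tcp_rot"]).as_matrix();T[:3,3]=s["tool_pos"]
        V=np.linalg.inv(T@np.array(d["mount"]))
    return d,f,V
def proj(c,P):
    d,f,V=c; p=np.c_[np.atleast_2d(P),np.ones(len(np.atleast_2d(P)))]@V.T
    return np.c_[d["cx"]+f*p[:,0]/-p[:,2], d["cy"]-f*p[:,1]/-p[:,2]]
def ray(c,uv):
    d,f,V=c; C=np.linalg.inv(V)
    v=C[:3,:3]@np.array([(uv[0]-d["cx"])/f,-(uv[1]-d["cy"])/f,-1]); return C[:3,3],v/np.linalg.norm(v)
def onz(c,uv,z):
    o,v=ray(c,uv); return o+v*(z-o[2])/v[2]
E
python3 - <<'E'
from h import *
print({k:np.round(v,3) if not isinstance(v,dict) else v for k,v in env.observe().items()}, env.hold_point_z)
Z=dict(latch_peg=.21,latch_pivot=.175,strip_leaf_handle=.145,strip_leaf_hinge=.145,plain_leaf_handle=.145,plain_leaf_hinge=.145,idol=0.018,diya_low=0,bottle=0,coaster=0,votive=.006,cabinet=0)
for n in ["scene","side","wrist"]:
    c=cam(n); print(n,[k for k in c[0] if k!="image"], np.round(np.linalg.inv(c[2])[:3,3],3))
    cv2.imwrite(f"pics/{n}0.png",c[0]["image"])
    for k,z in Z.items():
        for m in env.mark_of(n,k)[:2]: print(k,np.round(m["confidence"],2),np.round(m["uv"],1),np.round(onz(c,m["uv"],z),3))
E
```

```text
{'clock': np.float64(0.0), 'qpos': array([ 1.076,  0.36 ,  1.511, -0.   ,  1.272, -0.115]), 'qvel': array([ 0.003, -0.001, -0.001,  0.   , -0.   ,  0.   ]), 'tau': array([-0.0000e+00, -5.1536e+01, -2.7074e+01,  6.7000e-02,  3.5000e-02,
       -0.0000e+00]), 'tool_pos': array([0.222, 0.557, 0.222]), 'tcp_rot': array([ 0.189,  0.982, -0.001, -0.   ]), 'force': array([0.374, 0.202, 0.628]), 'wrist_torque': array([0.033, 0.008, 0.025]), 'grip_force': np.float64(0.0), 'finger_gap': np.float64(1.0)} 0.0187
scene ['vertical_fov', 'cx', 'cy', 'view'] [ 0.408 -0.227  1.132]
latch_peg 0.63 [347.2 278.3] [ 0.565 -0.072  0.21 ]
latch_peg 0.16 [304.  191.2] [0.587 0.138 0.21 ]
latch_pivot 0.79 [338.6 268.9] [ 0.566 -0.04   0.175]
strip_leaf_handle 0.9 [319.3 259. ] [0.547 0.007 0.145]
strip_leaf_hinge 0.88 [315.6 214.1] [0.594 0.102 0.145]
plain_leaf_handle 0.8 [366.6 320.4] [ 0.563 -0.159  0.145]
plain_leaf_hinge 0.77 [411.3 338.9] [ 0.622 -0.238  0.145]
idol 0.66 [302.7 201.8] [0.606 0.19  0.018]
idol 0.38 [315.4 213.8] [0.617 0.145 0.018]
diya_low 0.47 [305.2 203.2] [0.613 0.19  0.   ]
bottle 
[... 414 characters left out ...]
rip_leaf_handle 0.74 [318.5 250.5] [0.552 0.018 0.145]
strip_leaf_handle 0.47 [291.4 231.1] [0.552 0.108 0.145]
strip_leaf_hinge 0.88 [304.4 220.8] [0.598 0.112 0.145]
strip_leaf_hinge 0.7 [350.9 251.1] [ 0.602 -0.035  0.145]
plain_leaf_handle 0.82 [380.4 292.7] [ 0.556 -0.161  0.145]
plain_leaf_hinge 0.66 [425.5 300. ] [ 0.607 -0.239  0.145]
diya_low 0.9 [292.4 243.8] [0.618 0.186 0.   ]
bottle 0.89 [479.1 359.5] [ 0.662 -0.364  0.   ]
coaster 0.82 [296.6 359.3] [ 0.384 -0.081  0.   ]
votive 0.92 [302.9 359.2] [ 0.391 -0.094  0.006]
cabinet 0.76 [362.8 298.7] [ 0.61  -0.071  0.   ]
cabinet 0.43 [350.9 247. ] [0.717 0.068 0.   ]
wrist ['vertical_fov', 'cx', 'cy', 'mount'] [0.143 0.589 0.383]
```

```bash
cat > fit.py <<'E'
from h import *
from scipy.optimize import least_squares
a=.52
PT=dict(latch_peg=[-.036,.03-.04*np.sin(a),.175+.04*np.cos(a)],latch_pivot=[-.036,.03,.175],strip_leaf_handle=[-.045,.085,.145],strip_leaf_hinge=[0,.172,.145],plain_leaf_handle=[-.045,-.085,.145],plain_leaf_hinge=[0,-.172,.145],cabinet=[0,0,0])
def W(q,P): 
    c,s=np.cos(q[2]),np.sin(q[2]); P=np.atleast_2d(P)
    return P@np.array([[c,s,0],[-s,c,0],[0,0,1]])+[q[0],q[1],0]
E
python3 - <<'E'
from fit import *
obs=[]
for n in ["scene","side"]:
    c=cam(n)
    for k in PT:
        m=env.mark_of(n,k)
        if m: obs.append((n,c,k,m[0]["uv"]))
def res(q): return np.concatenate([proj(c,W(q,PT[k]))[0]-uv for _,c,k,uv in obs])
r=least_squares(res,[.605,-.068,.05],loss="soft_l1",x_scale=[.1,.1,.1])
print(r.x)
for o,e in zip(obs,res(r.x).reshape(-1,2)): print(o[0],o[2],e.round(1))
E
```

```text
[ 0.60227752 -0.07014939  0.04374264]
scene latch_peg [-1.7 -0.3]
scene latch_pivot [-0.7 -1.2]
scene strip_leaf_handle [ 1.1 -3.2]
scene strip_leaf_hinge [0.2 3.5]
scene plain_leaf_handle [44.4 60.5]
scene plain_leaf_hinge [-4.9  3.6]
scene cabinet [-0.7 -0. ]
side latch_peg [-3.3 -4.6]
side latch_pivot [ 0.9 -1.6]
side strip_leaf_handle [1.4 2.8]
side strip_leaf_hinge [-0.1  1.4]
side plain_leaf_handle [-0.1 -3.6]
side plain_leaf_hinge [ 2.4 -2.2]
side cabinet [-0.5  0.9]
```

View pics/scene0.png

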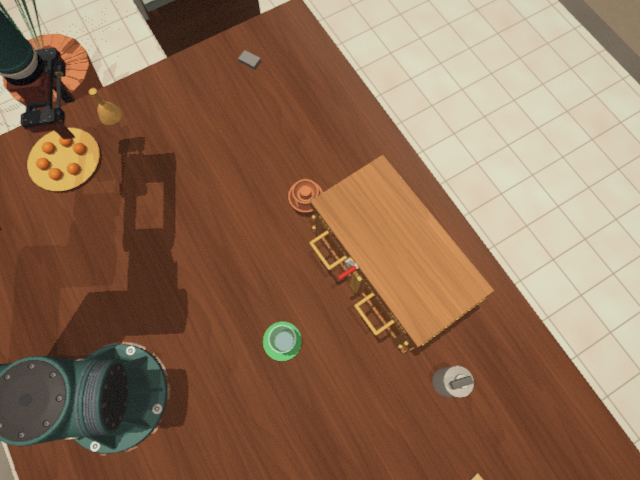

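View pics/side0.png

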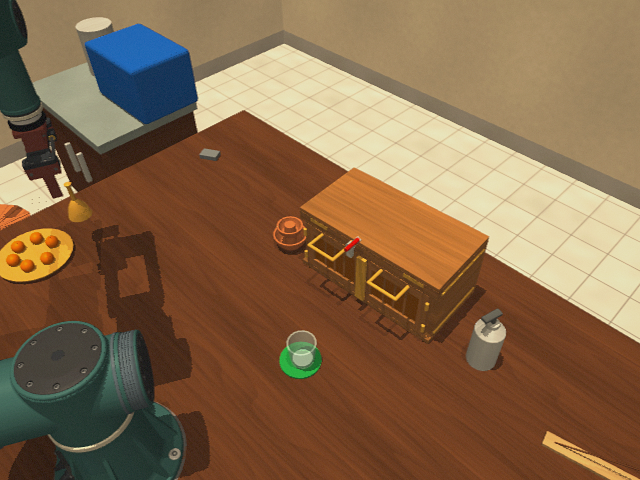

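```bash
cat >> fit.py <<'E'
def go(q,P,phi):
    "tool-frame shift (mm) in present axes, then turn about tool z (deg), to cabinet point P, tool y at phi deg in cabinet frame"
    s=env.observe(); M=R.from_quat(s["tcp_rot"]).as_matrix()
    d=M.T@(W(q,P)[0]-s["tool_pos"])*1000
    cur=np.degrees(np.arctan2(M[1,1],M[0,1])); t=-(phi+np.degrees(q[2])-cur)
    print("shift",d.round(1),"turn z",((t+180)%360-180).round(1),"tilt",M[:,2].round(4))
E
python3 - <<'E'
from fit import *
go([.6023,-.0701,.0437],[-.04,0,.33],90)
E
```

```text
shift [-548.9 -458.2 -107.3] turn z -24.3 tilt [-1.e-04 -2.e-04 -1.e+00]
```

>>> move_arm(targets=[-36.6,-30.5,-7.2,0,0,0,-1,-36.6,-30.5,-7.2,0,0,0,-1,-36.6,-30.5,-7.2,0,0,0,-1,-36.6,-30.5,-7.2,0,0,0,-1,-36.6,-30.5,-7.2,0,0,0,-1,-36.6,-30.5,-7.2,0,0,0,-1,-36.6,-30.5,-7.2,0,0,0,-1,-36.6,-30.5,-7.2,0,0,0,-1,-36.6,-30.5,-7.2,0,0,0,-1,-36.6,-30.5,-7.2,0,0,0,-1,-36.6,-30.5,-7.2,0,0,0,-1,-36.6,-30.5,-7.2,0,0,0,-1,-36.6,-30.5,-7.2,0,0,0,-1,-36.6,-30.5,-7.2,0,0,0,-1,-36.6,-30.5,-7.2,0,0,0,-1,0,0,0,0,0,-8.1,-1,0,0,0,0,0,-8.1,-1,0,0,0,0,0,-8.1,-1,0,0,0,0,0,0,-1,0,0,0,0,0,0,-1])

```text
clock: 5.25
tool_pos: [0.5627, -0.0712, 0.3307]
tcp_rot: [-0.021, 1.0, -0.0, -0.0]
force: [0.1, 0.0, -0.7]
finger_gap: 0.006
grip_force: 0.0
```

```bash
python3 - <<'E'
from fit import *
q=[.6023,-.0701,.0437]
c=cam("wrist"); cv2.imwrite("pics/w1.png",c[0]["image"]); print(np.linalg.inv(c[2]).round(3))
obs=[]
for k in PT:
    for m in env.mark_of("wrist",k)[:2]: print(k,np.round(m["confidence"],2),np.round(m["uv"],1),proj(c,W(q,PT[k]))[0].round(1))
    m=env.mark_of("wrist",k)
    if m and m[0]["confidence"]>.4: obs.append((c,k,m[0]["uv"]))
f=lambda q: np.concatenate([proj(c,W(q,PT[k]))[0]-uv for c,k,uv in obs])
from scipy.optimize import least_squares
r=least_squares(f,q,loss="soft_l1",x_scale=[.1,.1,.1]); print(r.x,[o[1] for o in obs],r.fun.round(1))
E
```

```text
[[-0.042 -0.951 -0.307  0.477]
 [ 0.999 -0.04  -0.013 -0.075]
 [-0.    -0.307  0.952  0.491]
 [ 0.     0.     0.     1.   ]]
latch_peg 0.63 [333. 237.] [332.9 240.1]
latch_pivot 0.57 [356.7 225.8] [354.8 227.8]
strip_leaf_handle 0.71 [413.1 207.6] [411.7 209.6]
strip_leaf_handle 0.46 [103.5 255.1] [411.7 209.6]
strip_leaf_hinge 0.77 [500.6 250.7] [498.7 255.2]
plain_leaf_handle 0.55 [229.2 215. ] [228.3 209.9]
plain_leaf_handle 0.49 [106.3 253.2] [228.3 209.9]
plain_leaf_hinge 0.59 [143.9 262.2] [141.5 255.6]
cabinet 0.65 [319.8 217.8] [320.3 218.1]
cabinet 0.62 [308.3  37. ] [320.3 218.1]
[ 0.60262592 -0.06840447  0.07638694] ['latch_peg', 'latch_pivot', 'strip_leaf_handle', 'strip_leaf_hinge', 'plain_leaf_handle', 'plain_leaf_hinge', 'cabinet'] [ 0.5  3.2 -1.3  1.4 -1.1 -0.5  0.5 -0.7 -0.4 -1.8  0.4 -0.7  1.7  0.6]
```

View pics/w1.png

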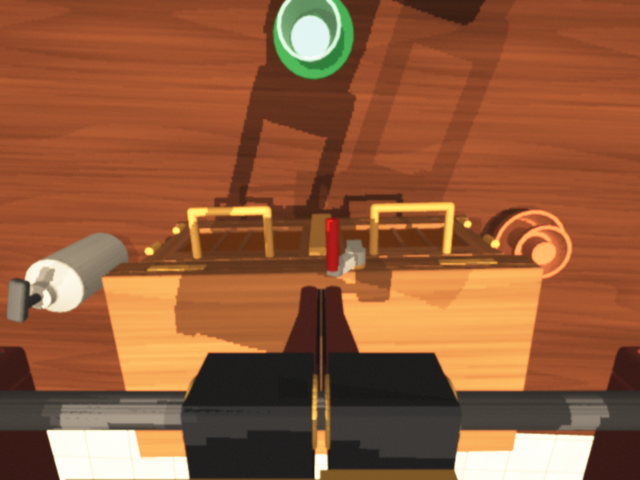

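```bash
python3 - <<'E'
from fit import *
q=[.6026,-.0686,.068]
go(q,[-.036,0.0,.235],90)
E
```

```text
shift [-4.   0.  95.7] turn z -1.4 tilt [-1.e-04 -1.e-04 -1.e+00]
```

>>> move_arm(targets=[-4,0,32,0,0,-1.4,-1,0,0,32,0,0,0,-1,0,0,32,0,0,0,-1,0,0,10,0,0,0,-1,0,0,10,0,0,0,-1,0,0,8,0,0,0,-1,0,0,8,0,0,0,-1,0,0,8,0,0,0,-1,0,0,8,0,0,0,-1,0,0,6,0,0,0,-1,0,0,0,0,0,0,-1])

```text
clock: 7.38
tool_pos: [0.5682, -0.0751, 0.1787]
tcp_rot: [-0.033, 0.999, -0.002, 0.002]
force: [-0.3, -0.2, 0.2]
finger_gap: 0.003
grip_force: 0.4
```

```bash
python3 - <<'E'
from fit import *
s=env.observe(); print(s["tool_pos"],s["force"],s["wrist_torque"],s["qpos"])
c=cam("wrist"); cv2.imwrite("pics/w2.png",c[0]["image"])
E
```

```text
[ 0.56819065 -0.07513869  0.17866532] [-0.28959844 -0.20829118  0.16793939] [-0.0488724  -0.0012171  -0.06480128] [-0.2497671   0.36157458  1.62588684 -0.00362899  1.14924747 -1.8850556 ]
```

View pics/w2.png

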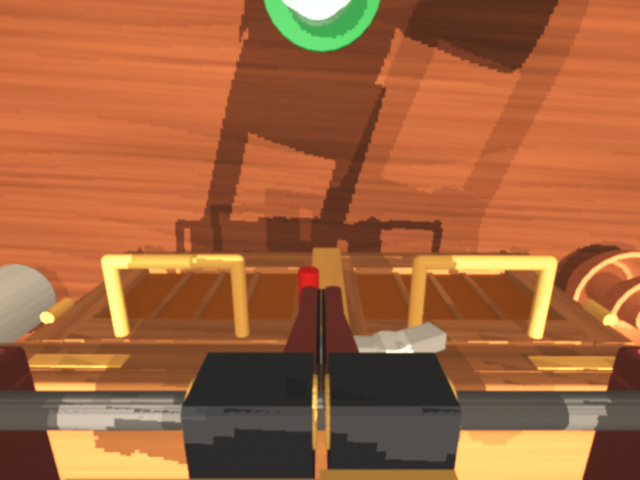

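>>> move_arm(targets=[0,-4,0,0,0,0,-1,0,0,4,0,0,0,-1,0,0,3,0,0,0,-1,0,0,2,0,0,0,-1,0,0,0,0,0,0,-1])

```text
clock: 8.05
tool_pos: [0.5681, -0.0748, 0.1697]
tcp_rot: [-0.035, 0.999, -0.001, 0.001]
force: [-4.1, 1.5, 16.9]
finger_gap: 0.008
grip_force: 8.4
```

>>> move_arm(targets=[0,0,-10,0,0,0,-1,0,0,-30,0,0,0,-1,0,0,-40,0,0,0,-1,0,0,0,0,0,0,-1,0,0,0,0,0,0,-1])

```text
clock: 8.68
tool_pos: [0.5665, -0.0746, 0.2469]
tcp_rot: [-0.035, 0.999, 0.0, -0.001]
force: [-0.1, -0.1, 0.1]
finger_gap: 0.005
grip_force: 0.0
```

```bash
python3 - <<'E'
from fit import *
q=[.6026,-.0686,.068]
c=cam("wrist"); cv2.imwrite("pics/w3.png",c[0]["image"])
a=1.77
PT["latch_peg"]=[-.036,.03-.04*np.sin(a),.175+.04*np.cos(a)]
obs=[]
for k in PT:
    m=env.mark_of("wrist",k)
    if m:
        print(k,np.round(m[0]["confidence"],2),np.round(m[0]["uv"],1),proj(c,W(q,PT[k]))[0].round(1))
        if m[0]["confidence"]>.4: obs.append((c,k,m[0]["uv"]))
f=lambda q: np.concatenate([proj(c,W(q,PT[k]))[0]-uv for c,k,uv in obs])
from scipy.optimize import least_squares
r=least_squares(f,q,loss="soft_l1",x_scale=[.1,.1,.1]); print(r.x,r.fun.round(1))
for P in ([-.045,.05,.145],[-.045,.12,.145],[-.045,-.05,.145],[-.045,-.12,.145]): print(P,proj(c,W(q,P))[0].round(1))
print(env.observe()["tool_pos"])
E
```

```text
latch_peg 0.64 [311.  253.8] [312.1 254.3]
latch_pivot 0.56 [372.9 258.9] [372.3 258.5]
strip_leaf_handle 0.68 [446.7 231.9] [444.2 232.3]
strip_leaf_hinge 0.68 [550.1 289.4] [553.8 289.9]
plain_leaf_handle 0.55 [207.3 232. ] [206.8 231.9]
plain_leaf_hinge 0.65 [ 98.7 289.3] [ 96.4 289.2]
cabinet 0.67 [444.8 232.7] [323.7 234.2]
[ 0.60242872 -0.06802478  0.06941574] [ 1.900e+00  3.000e-01  2.000e-01 -6.000e-01 -1.700e+00  0.000e+00
  4.600e+00  0.000e+00  2.000e-01 -1.000e-01 -1.500e+00  0.000e+00
 -1.206e+02  1.400e+00]
[-0.045, 0.05, 0.145] [395.4 232.2]
[-0.045, 0.12, 0.145] [493.1 232.3]
[-0.045, -0.05, 0.145] [255.7 232. ]
[-0.045, -0.12, 0.145] [157.9 231.8]
[ 0.56672913 -0.07496607  0.24710517]
```

View pics/w3.png

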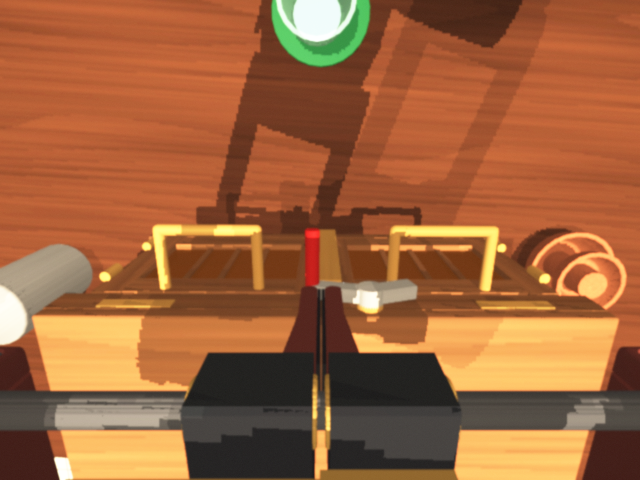

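```bash
python3 - <<'E'
from fit import *
q=[.6025,-.0683,.0688]
go(q,[-.045,.085,.132],0)
E
```

```text
shift [  8.7  89.2 115.1] turn z 90.0 tilt [-1.e-03  2.e-04 -1.e+00]
```

>>> move_arm(targets=[4.3,44.6,0,0,0,0,-0.18,4.4,44.6,0,0,0,0,-0.18,0,0,0,0,0,10,-0.18,0,0,0,0,0,10,-0.18,0,0,0,0,0,10,-0.18,0,0,0,0,0,10,-0.18,0,0,0,0,0,10,-0.18,0,0,0,0,0,10,-0.18,0,0,0,0,0,10,-0.18,0,0,0,0,0,10,-0.18,0,0,0,0,0,10,-0.18,0,0,30,0,0,0,-0.18,0,0,0,0,0,0,-0.18,0,0,0,0,0,0,-0.18])

```text
clock: 10.82
tool_pos: [0.5524, 0.0133, 0.2182]
tcp_rot: [0.682, 0.731, 0.0, 0.0]
force: [-0.3, -0.0, 0.4]
finger_gap: 0.413
grip_force: 0.0
```

```bash
python3 - <<'E'
from fit import *
q=[.6025,-.0683,.0688]
go(q,[-.045,.085,.132],0)
c=cam("wrist"); cv2.imwrite("pics/w4.png",c[0]["image"])
for k in ["strip_leaf_handle"]:
    for m in env.mark_of("wrist",k)[:1]: print(k,m["confidence"],np.round(m["uv"],1),proj(c,W(q,PT[k]))[0].round(1))
print(proj(c,W(q,[[-.045,.05,.145],[-.045,.12,.145]])))
print(env.observe()["finger_gap"])
E
```

```text
shift [ 0.1 -0.6 86.2] turn z 0.0 tilt [ 1.e-04 -1.e-04 -1.e+00]
strip_leaf_handle 0.69 [318.1 256.3] [321.  255.7]
[[320.93412241 304.21831843]
 [321.02168392 202.77428206]]
0.41209582523112176
```

View pics/w4.png

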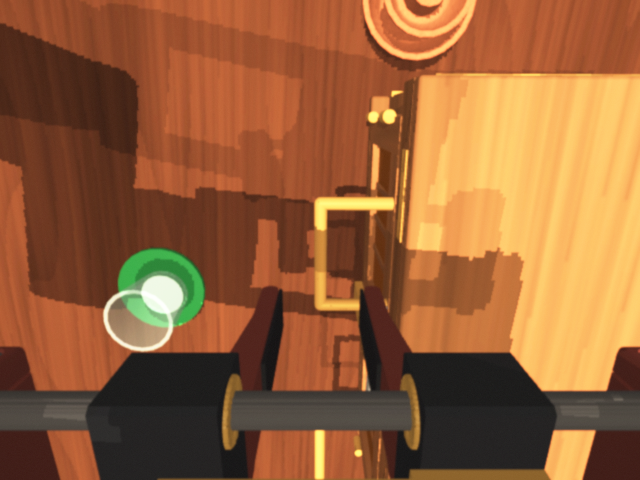

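>>> move_arm(targets=[0,0,25,0,0,0,-0.18,0,0,25,0,0,0,-0.18,0,0,20,0,0,0,-0.18,0,0,16,0,0,0,-0.18,0,0,0,0,0,0,-0.18,0,0,0,0,0,0,-1,0,0,0,0,0,0,-1,0,0,0,0,0,0,-1,0,0,0,0,0,0,-1,0,0,0,0,0,0,-1], force=12)

```text
clock: 12.18
tool_pos: [0.5521, 0.0133, 0.1322]
tcp_rot: [0.682, 0.731, -0.0, 0.0]
force: [-2.9, 0.0, 5.5]
finger_gap: 0.079
grip_force: 12.0
```

```bash
python3 - <<'E'
from fit import *
for n in (16,18):
  for sg in (1,-1):
    th=np.radians(90/n*np.arange(n+1)); r=np.array([-.045,-.087*sg])*1000  # offset of bar from hinge (cab)
    pts=[];
    for t in th:
        a=-sg*t; c,s=np.cos(a),np.sin(a); pts.append([[c,-s],[s,c]]@r)
    d=np.diff(pts,axis=0)
    for i in (0,n-1):
        a=-sg*th[i]; # tool y along cab angle a, tool x at a+90
        print(n,sg,i,"dx",round(d[i]@[-np.sin(a),np.cos(a)],2),"dy",round(d[i]@[np.cos(a),np.sin(a)],2),"turn",sg*90/n)
E
```

```text
16 1 0 dx 4.83 dy -8.31 turn 5.625
16 1 15 dx 4.83 dy -8.31 turn 5.625
16 -1 0 dx -4.83 dy -8.31 turn -5.625
16 -1 15 dx -4.83 dy -8.31 turn -5.625
18 1 0 dx 4.25 dy -7.41 turn 5.0
18 1 17 dx 4.25 dy -7.41 turn 5.0
18 -1 0 dx -4.25 dy -7.41 turn -5.0
18 -1 17 dx -4.25 dy -7.41 turn -5.0
```

>>> move_arm(targets=[4.25,-7.4,0,0,0,5,-1,4.25,-7.4,0,0,0,5,-1,4.25,-7.4,0,0,0,5,-1,4.25,-7.4,0,0,0,5,-1])

```text
clock: 12.68
tool_pos: [0.5244, 0.0317, 0.1322]
tcp_rot: [0.8, 0.6, 0.0, 0.001]
force: [1.1, -1.3, 3.1]
finger_gap: 0.082
grip_force: 12.0
```

Gripped and moving with low force; continue to about 90°.

>>> move_arm(targets=[4.25,-7.4,0,0,0,5,-1,4.25,-7.4,0,0,0,5,-1,4.25,-7.4,0,0,0,5,-1,4.25,-7.4,0,0,0,5,-1,4.25,-7.4,0,0,0,5,-1,4.25,-7.4,0,0,0,5,-1,4.25,-7.4,0,0,0,5,-1,4.25,-7.4,0,0,0,5,-1,4.25,-7.4,0,0,0,5,-1,4.25,-7.4,0,0,0,5,-1,4.25,-7.4,0,0,0,5,-1,4.25,-7.4,0,0,0,5,-1,4.25,-7.4,0,0,0,5,-1,4.25,-7.4,0,0,0,5,-1,0,0,0,0,0,0,-1,0,0,0,0,0,0,-1])

```text
clock: 14.68
tool_pos: [0.502, 0.1421, 0.1322]
tcp_rot: [0.999, 0.035, 0.001, -0.0]
force: [0.1, 0.1, 4.7]
finger_gap: 0.087
grip_force: 12.0
```

```bash
python3 - <<'E'
from fit import *
q=[.6025,-.0683,.0688]
go(q,[-.087,.217,.132],-90)
E
```

```text
shift [-1.2 -0.2  0.2] turn z 0.1 tilt [ 1.6e-03  2.0e-04 -1.0e+00]
```

>>> move_arm(targets=[0,0,0,0,0,0,-0.18,0,0,0,0,0,0,-0.18,0,0,0,0,0,0,-0.18,0,0,0,0,0,0,-0.18,0,0,-10,0,0,0,-0.18,0,0,-30,0,0,0,-0.18,0,0,-40,0,0,0,-0.18,0,0,-30,0,0,0,-0.18,0,0,0,0,0,0,-0.18])

```text
clock: 15.8
tool_pos: [0.5033, 0.1423, 0.2446]
tcp_rot: [0.999, 0.034, 0.003, -0.0]
force: [0.5, 0.3, 0.9]
finger_gap: 0.41
grip_force: 0.0
```

>>> move_arm(targets=[7,50,0,0,0,0,-0.18,7,50,0,0,0,0,-0.18,7,50,0,0,0,0,-0.18,7,50,0,0,0,0,-0.18,7,50,0,0,0,0,-0.18,6,52,0,0,0,0,-0.18,0,0,0,0,0,-10,-0.18,0,0,0,0,0,-10,-0.18,0,0,0,0,0,-10,-0.18,0,0,0,0,0,-10,-0.18,0,0,0,0,0,-10,-0.18,0,0,0,0,0,-10,-0.18,0,0,0,0,0,-10,-0.18,0,0,0,0,0,-10,-0.18,0,0,0,0,0,-10,-0.18,0,0,0,0,0,0,-0.18,0,0,0,0,0,0,-0.18])

```text
clock: 17.92
tool_pos: [0.5626, -0.1563, 0.241]
tcp_rot: [0.684, 0.73, -0.0, -0.001]
force: [0.6, 0.1, -0.2]
finger_gap: 0.409
grip_force: 0.0
```

```bash
python3 - <<'E'
from fit import *
q=[.6025,-.0683,.0688]
go(q,[-.045,-.085,.132],0)
c=cam("wrist"); cv2.imwrite("pics/w5.png",c[0]["image"])
for k in ["plain_leaf_handle"]:
    for m in env.mark_of("wrist",k)[:2]: print(k,m["confidence"],np.round(m["uv"],1),proj(c,W(q,PT[k]))[0].round(1))
print(env.observe()["finger_gap"])
E
```

```text
shift [  0.   1. 109.] turn z -0.2 tilt [-1.2e-03  3.0e-04 -1.0e+00]
plain_leaf_handle 0.74 [320.6 247.8] [323.2 244.8]
0.4153810893121461
```

View pics/w5.png

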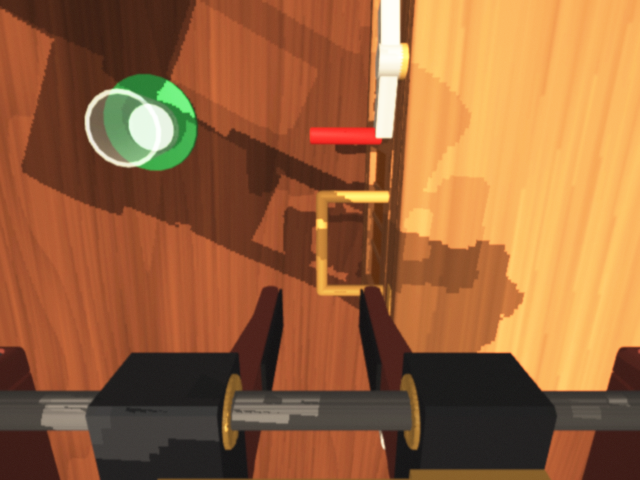

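>>> move_arm(targets=[0,1,29,0,0,0,-0.18,0,0,30,0,0,0,-0.18,0,0,30,0,0,0,-0.18,0,0,20,0,0,0,-0.18,0,0,0,0,0,0,-0.18,0,0,0,0,0,0,-1,0,0,0,0,0,0,-1,0,0,0,0,0,0,-1,0,0,0,0,0,0,-1,0,0,0,0,0,0,-1])

```text
clock: 19.27
tool_pos: [0.563, -0.1566, 0.1334]
tcp_rot: [0.682, 0.731, -0.001, -0.0]
force: [-3.7, -1.6, 5.9]
finger_gap: 0.085
grip_force: 12.0
```

>>> move_arm(targets=[-4.25,-7.4,0,0,0,-5,-1,-4.25,-7.4,0,0,0,-5,-1,-4.25,-7.4,0,0,0,-5,-1,-4.25,-7.4,0,0,0,-5,-1])

```text
clock: 19.77
tool_pos: [0.5379, -0.1783, 0.1334]
tcp_rot: [0.544, 0.839, 0.0, -0.0]
force: [-1.9, 2.0, 4.4]
finger_gap: 0.085
grip_force: 12.0
```

>>> move_arm(targets=[-4.25,-7.4,0,0,0,-5,-1,-4.25,-7.4,0,0,0,-5,-1,-4.25,-7.4,0,0,0,-5,-1,-4.25,-7.4,0,0,0,-5,-1,-4.25,-7.4,0,0,0,-5,-1,-4.25,-7.4,0,0,0,-5,-1,-4.25,-7.4,0,0,0,-5,-1,-4.25,-7.4,0,0,0,-5,-1,-4.25,-7.4,0,0,0,-5,-1,-4.25,-7.4,0,0,0,-5,-1,-4.25,-7.4,0,0,0,-5,-1,-4.25,-7.4,0,0,0,-5,-1,-4.25,-7.4,0,0,0,-5,-1,-4.25,-7.4,0,0,0,-5,-1,0,0,0,0,0,0,-1,0,0,0,0,0,0,-1])

```text
clock: 21.78
tool_pos: [0.5302, -0.2922, 0.1334]
tcp_rot: [-0.034, 0.999, -0.001, -0.001]
force: [-4.8, -2.8, 4.1]
finger_gap: 0.088
grip_force: 12.0
```

```bash
python3 - <<'E'
from fit import *
q=[.6025,-.0683,.0688]
go(q,[-.087,-.217,.132],90)
E
```

```text
shift [-0.5  1.4  1.4] turn z 0.0 tilt [-0.0015 -0.0023 -1.    ]
```

Release, lift and retreat.

>>> move_arm(targets=[0,0,0,0,0,0,-0.18,0,0,0,0,0,0,-0.18,0,0,0,0,0,0,-0.18,0,0,0,0,0,0,-0.18,0,0,-10,0,0,0,-0.18,0,0,-30,0,0,0,-0.18,0,0,-40,0,0,0,-0.18,0,0,-50,0,0,0,-0.18,0,0,-50,0,0,0,-0.18,0,-30,-30,0,0,0,-0.18,0,-50,0,0,0,0,-0.18,0,-50,0,0,0,0,-0.18,0,0,0,0,0,0,-0.18,0,0,0,0,0,0,-0.18])

```text
clock: 23.52
tool_pos: [0.54, -0.4199, 0.3428]
tcp_rot: [-0.034, 0.999, 0.0, -0.0]
force: [0.3, 1.2, 0.0]
finger_gap: 0.411
grip_force: 0.0
```

```bash
python3 - <<'E'
from fit import *
q=[.6025,-.0683,.0688]
for n in ("scene","side"):
    c=cam(n); cv2.imwrite(f"pics/{n}9.png",c[0]["image"])
    for k,P in dict(strip_leaf_handle=[-.087,.217,.145],plain_leaf_handle=[-.087,-.217,.145]).items():
        for m in env.mark_of(n,k)[:1]: print(n,k,m["confidence"],np.round(m["uv"],1),proj(c,W(q,P))[0].round(1))
    for k in ("votive","coaster","bottle","diya_low"):
        for m in env.mark_of(n,k)[:1]: print(n,k,np.round(m["uv"],1))
    if n=="scene": 
        im=c[0]["image"]
        cv2.imwrite("pics/crop9.png",cv2.resize(im[150:430,230:510],None,fx=2,fy=2))
E
```

```text
scene strip_leaf_handle 0.9 [271.3 220.7] [271.1 219.5]
scene plain_leaf_handle 0.97 [389.  386.3] [388.7 385.6]
scene votive [284.4 341.5]
scene coaster [282.8 342.2]
scene bottle [447.5 385.6]
scene diya_low [304.6 201.7]
side strip_leaf_handle 0.7 [263.7 232.8] [264.8 234.9]
side plain_leaf_handle 0.96 [424.9 338. ] [422.7 336.5]
side votive [302.3 361.7]
side coaster [298.3 361.5]
side bottle [477.5 361.2]
side diya_low [293.5 243.1]
```

View pics/crop9.png

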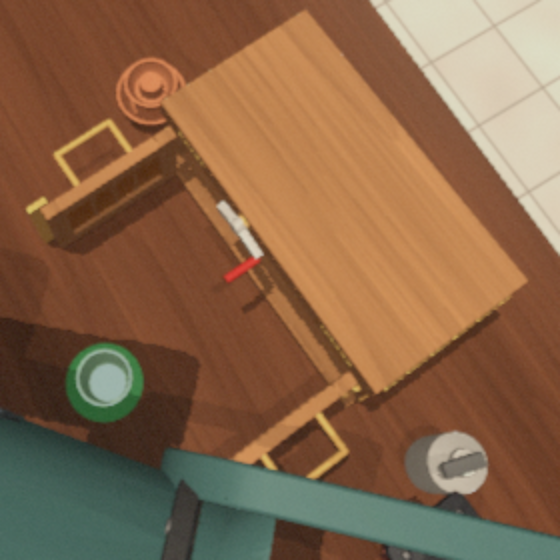

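View pics/side9.png

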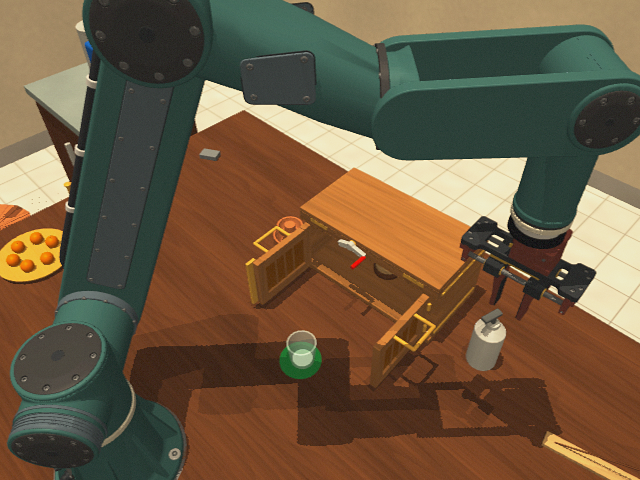

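Both leaves stand square to the front (handles at scene (271,221) and (389,386), as predicted for 90°). The latch is turned aside and the loose items are where they were, so I'm handing in.

```bash
python3 -c "
from bench import env
print(env.hand_in())"
```

```text
the job is handed in; nothing more can be done
None
```

The latch is turned fully aside and both leaves stand open at about 90°, strip leaf first and then the plain one. The last pictures show the cup, coaster, diyas and bottle unmoved. The idol inside wasn't checked separately. The job was handed in at about 24 s, with the arm clear of everything.

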